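Stack the ring cores of a drive's output choke on their hook bracket

TASK

Hang the three ring cores on the arm of the choke bracket, one behind the other with their backs toward the upright: first the thick core with the flat back, then the middle core so that its rear collar nests in the first one's recess, last the core with the raised front rim so that its collar nests in the middle one's recess. Lift each one over the upturned tip, lower it onto the arm, slide it back, and before you let it go press it home against the sprung stop with about 8 newtons for half a second; the cores are brittle, so never press them with 20 newtons or more and do not bang them on the arm. Finally all three hang free, upright and fully nested; leave the tin, the tape and the screwdriver where they are.

Things in the scene. Friction and masses are not known exactly. Their poses are not given: they have to be found in the camera images.
- core_a: Grey case 52 mm wide and high, 28 mm bore, 200 g +-30%. Origin: centre of its flat underside; z up, x along the bore out of its back (away from the robot at the start), bore axis 26 mm up. Grip its flat sides, along y. First core: 30 mm thick (x -15 to 15), flat back, round recess 46 mm across and 6 deep in its front.
- core_b: Grey case 55 mm wide and high, 28 mm bore, 160 g +-30%. Origin: centre of its flat underside; z up, x along the bore out of its back (away from the robot at the start), bore axis 27.5 mm up. Grip its flat sides, along y. Middle core: x -11 to 11; rear collar 42 mm across, 5 long (to x 16), tapered; front recess 40 across, 6 deep. Nested, its origin is 26 mm before core_a's, 1.5 lower.
- core_c: Grey case 58 mm wide and high, 28 mm bore, 140 g +-30%. Origin: centre of its flat underside; z up, x along the bore out of its back (away from the robot at the start), bore axis 29 mm up. Grip its flat sides, along y. Last core: x -11 to 11; rear collar 36 mm across, 5 long (to x 16), tapered; front rim 40 across, 3 proud. Nested, its origin is 22 mm before core_b's, 1.5 lower.
- bracket: Steel bracket fixed to the bench. Origin: at bench height under the front face of its upright (52 mm wide, 156 high); x away from the robot, z up. A level hook arm of 14 mm round bar runs along -x at y = 0, axis 125 mm up. A core hanging on it has its bore axis 7.6 mm below the arm's and drags 1 to 3 N when slid, more if held down. Nested collars have 2 mm play all round.
- hook_tip (a point): The arm's upturned tip: this point lies on the arm's axis, 160 mm before the upright; axes as the bracket's. The tip spans x from -9 to +7 mm here and z from -7 to +16 mm, so a core's bore (28 mm) passes over it with the bore axis 4 to 5 mm above this point.
- back_stop: Sprung stop. Origin (fixed): on the arm's axis at the upright's face; axes as the bracket's. A clamp ring on the arm carries a rubber-faced pad, 38 mm across. The pad's face stands 32 to 64 mm before the origin (-x), set anew each time and not measured: feel for it. It gives way along +x from 2 N on, 1.6 N per mm, solid after 7 mm (13 N).
- flux_tin: Round flux tin with a lid, 47 mm across, 22 mm high; bystander. Origin: centre of its underside.
- tape_black: Roll of black insulating tape lying flat, 59 mm across, 18 mm high; bystander. Origin: centre of its underside.
- driver_yellow: Screwdriver with yellow handle, 145 mm long, 26 mm high, lying on the bench; bystander. Origin: middle of its underside.

How it is judged:
By the outcome, as a careful person would: the job done as asked, in the order asked, and still so for the second after the job is handed in, with the robot touching nothing.
It also fails if it takes over 72 s, if anything falls off the work surface, if the arm or the gripper's body presses on something with over 40 N, if the wrist force passes 120 N, or if a joint passes its speed limit or range.

ROBOT

A 6-joint arm with a two-finger parallel gripper is mounted at the origin on a cart in front of the work surface, level with it; the furniture and walls round the work are solid. World frame = base frame: x ahead of the robot, y to its left, z up, the work surface at z = 0. Lengths are in m, angles in rad, forces in N, time in s.
With the tool pointing down it reaches from about 0.3 to 0.775 m from the base axis. Payload 14.6 kg.
Tool frame: the origin (TCP) lies at the very end of the fingers, on their centre line; the grasp point (between the pads) lies 19 mm behind it; z points along the fingers, y is the line along which they close (so a half turn about z gives the same grasp; the last joint's range is limited). The gripper opens to 94 mm and grips with 3 to 60 N. Pads are 16 mm wide; open, the fingers measure 119 mm over their backs; the gripper's body (75 mm by 177 mm) begins 78 mm behind the grasp point.
Start: joints at [1.272, 0.3, 1.521, -0, 1.321, -0.067], TCP at [0.126, 0.535, 0.205] pointing down, gripper open.
Joint ranges: [-3.03, 3.03], [-0.79, 2.21], [0.23, 2.52], [-1.04, 4.18], [0, 3.07], [-2.55, 2.55]. Speed limits (rad/s): [2.22, 2.22, 2.57, 3.14, 3.14, 3.14].

INTERFACE

Orientations are given as a unit quaternion [x, y, z, w].
In Python, from cell import telemetry, capture, env, models gives the robot as it stands. The module is installed in compiled form; this text tells all that it offers.
- The arm moves only by the tool drive_tool, never from a script. Its argument "steps" is one flat list of numbers, 7 for each row, row after row: the opening, from 0 (shut) to 1 (fully open), then the shift along the tool's x, y, z as a fraction of full scale, then the turn, a rotation vector about the tool's x, y, z as a fraction of full scale. A call has 1 to 20 rows; each row is the pose to reach, as a shift and turn from the pose commanded when the call began, along the tool's axes at that moment; what a row does not reach only later rows make up. Full scale, the value 1, is 0.2 m for a shift and pi/4 rad for a turn. A row lasts 1/10 s, in which the tool goes at most 50 mm and 8.59 degrees, less where a joint would pass 70% of its speed; a pose out of reach is approached as far as the arm can. A call with a number of a shift or a turn outside -1 to 1 is refused whole. A call with a gripper value outside its range is refused whole. The fingers move at their own pace and stop on an object; "grip_force" is the grip in N (left out, the last holds). Time passes only in rows, so rows that repeat a pose let the fingers close. It gives the time, the measured TCP pose, the force, the opening and the grip force at its end, in the units of the state.
- telemetry.read_state(): the state, without advancing time (a new reading comes with each control period).
- capture(name): name is "scene" or "top"; returns a dict with "frame" (384x512x3 uint8, red, green, blue), "depth" (384x512 float32, m along the optical axis (not along the pixel's ray), 0 where there is no reading), "vfov" (degrees; the focal length in pixels is half the picture's height over the tangent of half this angle, whatever the lens; pixels are square), "cx", "cy" (the principal point, pixels), "xyz" and "attitude" of the camera in the world. Camera axes: x right, y up, looking along -z (the intrinsics and any distortion apply to the point x, -y, -z); pixel columns grow to the right and rows downward; lengths in m; the calibration is good to about 2 mm. A picture is of the moment at which its call begins.
- env.hand_in(): hands the job in; it is judged then, once.
Trained networks look in the newest picture that a camera, given by its name, has taken for a name from the list of things; names that differ only in an ending like _2 or _b are one class to them, and where a whole thing is asked for, a point or a joint stands for the part that bears it (a point fixed in the world has none). Each returns a list of dicts, best first, with "confidence" (0 to 1); they miss things now and then, are a little off and sometimes report something else, mostly with a low value. They report only what shows in the picture. A call takes as long as a camera call.
- models.regions_of(thing, camera): "mask" (384x512 bool, what is visible of it) and "uv" ([column, row] in pixels, amid what is visible of it).
The state is a dict: "time_s": time; "qpos": joint angles; "joint_vel": joint speeds; "joint_efforts": joint torques, N m; "ee_pos": TCP position; "tcp_rot": TCP orientation; "contact_force": force on the tool from outside, world axes, zero at the start; "moment": the same for the moment, N m; "grip_width": finger opening in m; "grip_force": force on a finger pad.
Only numpy, scipy, OpenCV 4.12 (cv2) and the standard library are available. Lean on these libraries where they do the work, as an engineer would, in place of code of your own. Each camera call takes 0.05 s, during which the arm holds its last target. There are 200 camera calls.

## Working session

There is one attempt and no reset: what is moved stays moved. The work goes in short steps, Python scripts to look and compute and a tool call to move; the robot and the scene stay as the last step left them, time stands still between calls to the robot, and variables do not carry over. Pictures are saved under pics/ and viewed, at most 10 in all, crops included, and the job is handed in when it is done.

Besides the shell and the picture viewer there is one more tool, called after "Emit:" in YAML: its name, and indented under it one key for each argument. drive_tool: Moves the arm, as the interface text tells. Shift numbers are shares of 0.2 m and turn numbers shares of pi/4 rad, none past 1 either way. Its arguments: {"type":"object","properties":{"steps":{"type":"array","items":{"type":"number","minimum":-1,"maximum":1}},"grip_force":{"type":"number"}},"required":["steps"]}

```bash
mkdir -p pics; cat > h.py <<'E'
import numpy as np, cv2
from scipy.spatial.transform import Rotation as R
from cell import telemetry, capture, env, models
def cloud(c):
    d=c['depth']; f=192/np.tan(np.radians(c['vfov'])/2)
    v,u=np.mgrid[0:384,0:512]
    P=np.stack([(u-c['cx'])/f*d,-(v-c['cy'])/f*d,-d],-1)
    W=P@R.from_quat(c['attitude']).as_matrix().T+np.array(c['xyz'])
    W[d<=0]=np.nan
    return W
E
python3 - <<'E'
from h import *
s=telemetry.read_state(); print({k:np.round(v,4).tolist() for k,v in s.items()})
for n in ['scene','top']:
    c=capture(n); cv2.imwrite(f'pics/{n}0.png',c['frame'][...,::-1]); W=cloud(c); np.save(n+'0.npy',W)
    print(n,{k:c[k] for k in c if k not in('frame','depth')})
    for t in ['core_a','bracket','flux_tin','tape_black','driver_yellow']:
        for r in models.regions_of(t,n):
            p=W[r['mask']]; p=p[~np.isnan(p[:,0])]
            print(t,round(r['confidence'],2),np.round(r['uv']),len(p),np.round(np.percentile(p,[3,50,97],axis=0),3).tolist() if len(p) else '')
E
```

```text
{'time_s': 0.0, 'qpos': [1.2724, 0.3005, 1.5216, -0.0, 1.3207, -0.0666], 'joint_vel': [-0.0001, 0.0017, -0.0024, -0.0015, 0.0025, 0.0001], 'joint_efforts': [0.0008, -53.1811, -35.2729, 0.0708, 0.0245, -0.0001], 'ee_pos': [0.1263, 0.535, 0.2049], 'tcp_rot': [0.1156, 0.9933, -0.0006, -0.0001], 'contact_force': [0.1688, -0.0477, -0.77], 'moment': [-0.0221, 0.0115, 0.053], 'grip_force': 0.0, 'grip_width': 0.0941}
scene {'vfov': 42.63128561941741, 'cx': 262.3430917451052, 'cy': 190.91792843270568, 'xyz': array([-0.32918067, -0.51439214,  0.99341436]), 'attitude': array([ 0.36754446, -0.20537293, -0.44699888,  0.789256  ])}
core_a 0.76 [186. 214.] 283 [[0.37, 0.163, 0.005], [0.431, 0.206, 0.047], [0.451, 0.238, 0.129]]
core_a 0.75 [318. 286.] 508 [[0.384, -0.253, 0.006], [0.393, -0.227, 0.046], [0.411, -0.2, 0.061]]
core_a 0.62 [149. 203.] 299 [[0.406, 0.302, 0.004], [0.417, 0.335, 0.039], [0.435, 0.354, 0.059]]
bracket 0.94 [350. 214.] 1512 [[0.528, -0.236, 0.003], [0.659, -0.209, 0.047], [0.683, -0.177, 0.153]]
flux_tin 0.66 [184. 218.] 323 [[0.389, 0.165, 0.004], [0.43, 0.204, 0.042], [
[... 445 characters left out ...]
2511512, 1.16927212]), 'attitude': array([-0.07206515,  0.07453229,  0.71690262, -0.68942163])}
core_a 0.69 [141. 250.] 224 [[0.411, 0.302, 0.0], [0.424, 0.326, 0.053], [0.443, 0.351, 0.059]]
core_a 0.49 [336. 252.] 202 [[0.387, -0.246, 0.03], [0.399, -0.219, 0.057], [0.413, -0.195, 0.062]]
bracket 0.6 [327. 170.] 1086 [[0.527, -0.223, 0.002], [0.64, -0.2, 0.079], [0.687, -0.176, 0.155]]
flux_tin 0.7 [315. 224.] 214 [[0.472, -0.185, 0.012], [0.491, -0.164, 0.021], [0.512, -0.143, 0.026]]
tape_black 0.73 [355. 206.] 308 [[0.487, -0.324, -0.002], [0.517, -0.292, 0.016], [0.543, -0.262, 0.022]]
driver_yellow 0.53 [232. 233.] 232 [[0.389, 0.053, 0.015], [0.462, 0.073, 0.022], [0.5, 0.099, 0.06]]
```

```bash
python3 -c "
import cv2,numpy as np
a=cv2.imread('pics/scene0.png')[110:350,100:420];b=cv2.imread('pics/top0.png')[120:300,100:400]
cv2.imwrite('pics/s1.png',cv2.resize(a,None,fx=2.5,fy=2.5,interpolation=2));cv2.imwrite('pics/t1.png',cv2.resize(b,None,fx=2.6,fy=2.6,interpolation=2))"
```

```text
(no output)
```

View pics/s1.png

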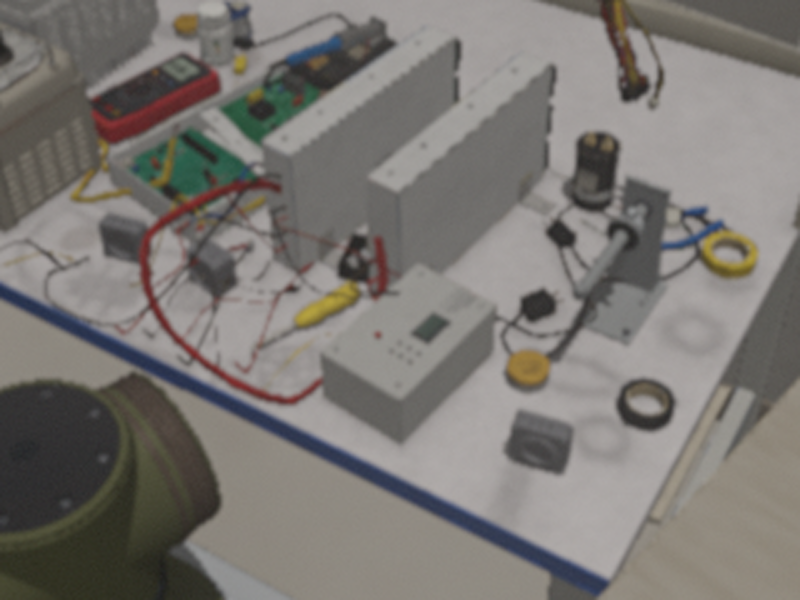

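View pics/t1.png

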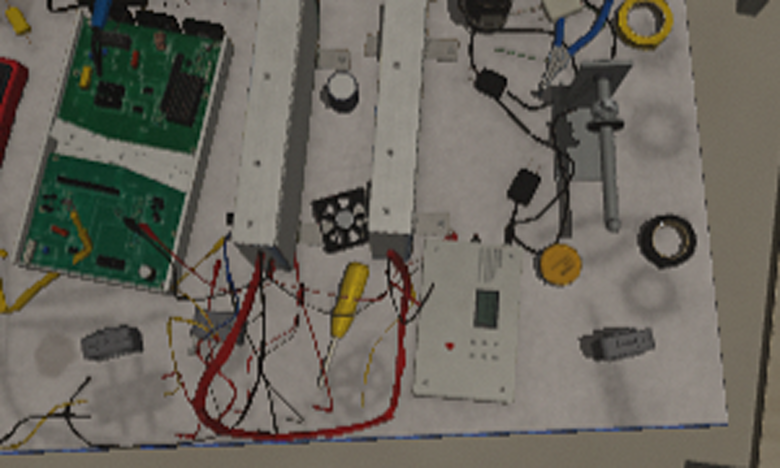

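The views show the three cores, in the 2.5x scene crop, at left (120,238), middle (212,268, under loose wires) and right (540,440, facing the robot). The bracket is at right (620,240). A grey box and two tall grey modules stand between them.

```bash
cat > fit.py <<'E'
from h import *
from scipy.optimize import least_squares
W=[np.load('scene0.npy'),np.load('top0.npy')]
dims={'a':(-.015,.015,.052,0,0),'b':(-.011,.011,.055,.021,.016),'c':(-.011,.011,.058,.018,.016)}
def sd(q,d):
    h=np.array([(d[1]-d[0])/2,d[2]/2,d[2]/2]); p=q-np.array([(d[0]+d[1])/2,0,d[2]/2])
    k=np.abs(p)-h
    s=np.linalg.norm(np.maximum(k,0),axis=-1)+np.minimum(k.max(-1),0)
    if d[3]:
        r=np.hypot(q[...,1],q[...,2]-d[2]/2)-d[3]; x=np.maximum(d[1]-q[...,0],q[...,0]-d[4]); kk=np.stack([r,x],-1)
        s=np.minimum(s,np.linalg.norm(np.maximum(kk,0),axis=-1)+np.minimum(kk.max(-1),0))
    return s
for c0 in [(.424,.328),(.425,.205),(.400,-.225)]:
    ps=[]
    for i,w in enumerate(W):
        m=(np.hypot(w[...,0]-c0[0],w[...,1]-c0[1])<.045)&(w[...,2]>.012)&(w[...,2]<.075)
        ps.append(w[m])
    z=np.concatenate(ps)[:,2]; print(c0,[len(p) for p in ps],'ztop pct',[np.round(np.percentile(p[p[:,2]>.045][:,2],[10,50,90]),4) for p in ps])
    for n,d in dims.items():
        def f(t):
            r=[]
            for i,p in enumerate(ps):
                q=p-np.array([t[0],t[1],0])-t[3+3*i:6+3*i]
                c,s=np.cos(t[2]),np.sin(t[2])
                q=np.stack([c*q[:,0]+s*q[:,1],-s*q[:,0]+c*q[:,1],q[:,2]],-1)
                r.append(sd(q,d)/.002)
            return np.concatenate(r+[t[3:]/.0015*3])
        best=min((least_squares(f,[c0[0],c0[1],y]+[0]*6,loss='soft_l1') for y in(-.4,-.15,.1,.35)),key=lambda r:r.cost)
        print(n,round(best.cost,1),'xy',np.round(best.x[:2],4),'yaw',round(best.x[2],3),np.round(best.x[3:]*1e3,1))
E
python3 fit.py; python3 -c "
import cv2,numpy as np
a=cv2.imread('pics/scene0.png');b=cv2.imread('pics/top0.png')
L=[a[180:245,130:210],a[255:320,280:360],b[220:285,110:210],b[220:285,290:390]]
cv2.imwrite('pics/z.png',np.vstack([np.hstack([cv2.resize(x,(400,300),interpolation=2) for x in L[i:i+2]]) for i in (0,2)]))"
```

```text
(0.424, 0.328) [249, 212] ztop pct [array([0.0499, 0.0547, 0.0583]), array([0.0491, 0.0539, 0.0576])]
a 374.1 xy [0.427  0.3292] yaw 0.162 [ 0.8 -0.4  4.9 -0.8  0.4  2.8]
b 276.2 xy [0.4232 0.3301] yaw 0.173 [ 0.2 -0.2  1.3 -0.2  0.2  0.2]
c 288.2 xy [0.4234 0.332 ] yaw 0.172 [-0.1 -0.3 -1.4  0.1  0.3 -2.6]
(0.425, 0.205) [303, 193] ztop pct [array([0.0476, 0.0521, 0.0554]), array([0.0489, 0.0513, 0.0541])]
a 891.7 xy [0.4293 0.2108] yaw 0.254 [-2.9 -0.   1.1  2.9  0.   0.1]
b 973.6 xy [0.4322 0.205 ] yaw -0.275 [-0.1 -1.8 -0.8  0.1  1.8 -2.1]
c 974.2 xy [0.432  0.2035] yaw -0.301 [-0.1 -1.2 -4.   0.1  1.2 -5.4]
(0.4, -0.225) [467, 228] ztop pct [array([0.048 , 0.0575, 0.0604]), array([0.0499, 0.0574, 0.0606])]
a 388.9 xy [ 0.4026 -0.2232] yaw 0.161 [ 1.6 -1.1  7.5 -1.6  1.1  6.1]
b 307.4 xy [ 0.3995 -0.224 ] yaw 0.172 [ 0.3 -0.7  4.  -0.3  0.7  3.3]
c 294.9 xy [ 0.3996 -0.2243] yaw 0.169 [ 0.3  0.   0.9 -0.3 -0.   0.4]
```

View pics/z.png

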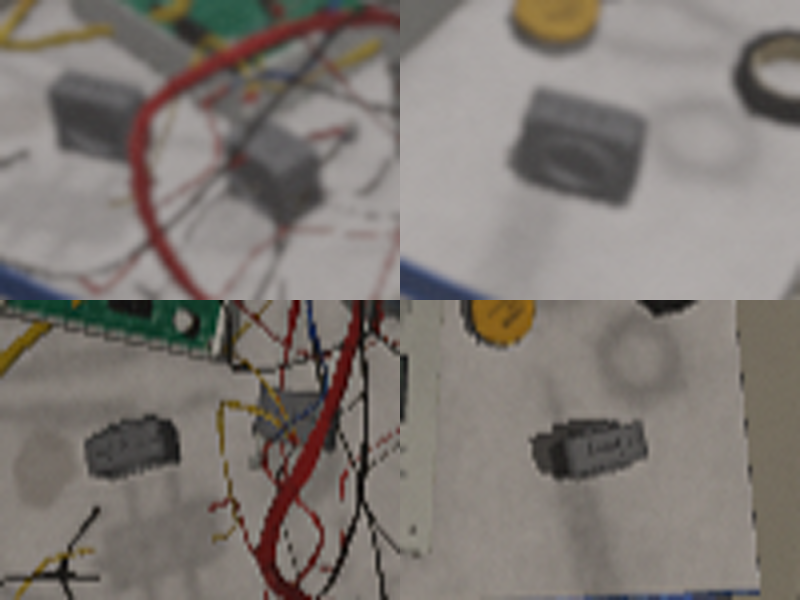

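The crops show the left core as b (top near 55 mm), the right one as c (58 mm, front rim visible) and the middle one as a (52 mm, thick), which is overlaid by wires. I'll refine a, measure the wires and fit the bracket.

```bash
cat > fit2.py <<'E'
import fit
from fit import *
print('-----')
imgs=[cv2.imread('pics/scene0.png'),cv2.imread('pics/top0.png')]
ps=[];hs=[]
for w,im in zip(W,imgs):
    sat=im.max(-1).astype(int)-im.min(-1)
    near=(np.abs(w[...,0]-.43)<.06)&(np.abs(w[...,1]-.205)<.06)
    m=near&(sat<30)&(im.max(-1)<150)&(im.max(-1)>55)&(w[...,2]>.012)&(w[...,2]<.058); ps.append(w[m])
    hi=near&(w[...,2]>.062); print('above core',hi.sum(), np.round(w[hi][::max(1,hi.sum()//12)],3).tolist())
d=dims['a']
for y0 in np.arange(-.7,.8,.2):
    def f(t):
        r=[]
        for i,p in enumerate(ps):
            q=p-np.array([t[0],t[1],0])-t[3+3*i:6+3*i]
            c,s=np.cos(t[2]),np.sin(t[2])
            q=np.stack([c*q[:,0]+s*q[:,1],-s*q[:,0]+c*q[:,1],q[:,2]],-1)
            r.append(sd(q,d)/.002)
        return np.concatenate(r+[t[3:]/.0015*3])
    b=least_squares(f,[.43,.205,y0]+[0]*6,loss='cauchy')
    print(len(ps[0]),len(ps[1]),round(b.cost,1),np.round(b.x[:3],4),np.round(b.x[3:]*1e3,1))
# bracket
for w in W:
    m=(w[...,0]>.5)&(w[...,0]<.63)&(np.abs(w[...,1]+.2)<.045)&(w[...,2]>.115)&(w[...,2]<.155)
    p=w[m]; k=(p[:,0]>.52)&(p[:,0]<.6)&(p[:,2]<.14); l=np.polyfit(p[k,0],p[k,1],1)
    print('arm',m.sum(),'y=',l,'z med/max',np.round(np.percentile(p[k,2],[10,50,90]),4),'xmin',np.round(np.percentile(p[:,0],[0,2,5]),4))
    for a in np.arange(.5,.68,.01):
        s=w[(w[...,0]>a)&(w[...,0]<a+.01)&(np.abs(w[...,1]+.2)<.05)&(w[...,2]>.09)&(w[...,2]<.17)]
        if len(s): print(round(a,3),len(s),np.round([s[:,1].min(),np.median(s[:,1]),s[:,1].max(),s[:,2].min(),s[:,2].max()],3))
    u=w[(w[...,0]>.64)&(w[...,0]<.72)&(np.abs(w[...,1]+.2)<.05)&(w[...,2]>.02)&(w[...,2]<.15)]
    print('upright',np.round(np.percentile(u,[2,50,98],axis=0),3).tolist())
E
python3 fit2.py | sed -n '/-----/,$p'
```

```text
-----
above core 445 [[0.488, 0.189, 0.15], [0.437, 0.169, 0.169], [0.479, 0.153, 0.143], [0.43, 0.15, 0.172], [0.436, 0.236, 0.12], [0.4, 0.191, 0.159], [0.464, 0.239, 0.084], [0.432, 0.195, 0.12], [0.422, 0.208, 0.114], [0.467, 0.196, 0.079], [0.476, 0.178, 0.072], [0.404, 0.199, 0.106], [0.394, 0.166, 0.063]]
above core 500 [[0.489, 0.152, 0.154], [0.486, 0.254, 0.07], [0.475, 0.166, 0.065], [0.455, 0.161, 0.161], [0.447, 0.163, 0.165], [0.435, 0.164, 0.161], [0.427, 0.17, 0.169], [0.423, 0.203, 0.107], [0.41, 0.184, 0.166], [0.403, 0.179, 0.163], [0.398, 0.219, 0.108], [0.384, 0.195, 0.16], [0.373, 0.191, 0.106]]
369 148 504.7 [ 0.4363  0.2132 -0.1611] [ 1.4  0.1  1.6 -0.2 -2.2 -0. ]
369 148 505.0 [ 0.4376  0.2133 -0.1857] [ 0.2  0.1  1.5 -0.2 -2.5 -0.1]
369 148 505.0 [ 0.4376  0.2133 -0.1857] [ 0.2  0.1  1.5 -0.2 -2.5 -0.1]
369 148 505.0 [ 0.4372  0.2133 -0.1755] [ 0.3  0.1  1.6 -0.3 -2.4 -0. ]
369 148 504.7 [ 0.4364  0.2112 -0.1567] [ 1.3  2.1  1.6 -0.2 -0.1 -0. ]
369 148 521.9 [0.4262 0.2105 0.3406] [-0.  -0.1  1.1 11.4  0.1 -0.1]
369 148 520.0 [0.4406 0.2104 0.4734] [-12.4  -
[... 1455 characters left out ...]
 [-0.209 -0.202 -0.197  0.126  0.134]
0.56 18 [-0.209 -0.203 -0.197  0.124  0.136]
0.57 22 [-0.21  -0.201 -0.197  0.125  0.136]
0.58 20 [-0.208 -0.202 -0.197  0.127  0.135]
0.59 17 [-0.209 -0.203 -0.197  0.126  0.135]
0.6 18 [-0.209 -0.203 -0.198  0.129  0.136]
0.61 52 [-0.222 -0.203 -0.187  0.114  0.147]
0.62 34 [-0.22  -0.202 -0.186  0.128  0.148]
0.63 42 [-0.218 -0.202 -0.191  0.123  0.149]
0.64 21 [-0.218 -0.201 -0.191  0.126  0.15 ]
0.65 19 [-0.212 -0.205 -0.198  0.124  0.134]
0.66 21 [-0.212 -0.203 -0.196  0.126  0.136]
0.67 163 [-0.232 -0.202 -0.179  0.09   0.16 ]
0.68 16 [-0.227 -0.21  -0.18   0.13   0.156]
upright [[0.641, -0.229, 0.023], [0.676, -0.2, 0.118], [0.689, -0.18, 0.148]]
```

```bash
cat > go.py <<'E'
import sys
from h import *
# python3 go.py "x y z yaw" ... : absolute targets (tool down, tool y = core y at yaw) -> fractions from measured pose
def fr(s,x,y,z,yaw):
    r0=R.from_quat(s['tcp_rot']); M=np.array([[-np.cos(yaw),-np.sin(yaw),0],[-np.sin(yaw),np.cos(yaw),0],[0,0,-1]]).T
    M=np.array([[-np.cos(yaw),-np.sin(yaw),0],[-np.sin(yaw),np.cos(yaw),0],[0,0,-1]]).T
    d=r0.inv().apply(np.array([x,y,z])-s['ee_pos'])/.2
    t=(r0.inv()*R.from_matrix(M)).as_rotvec()/(np.pi/4)
    return np.concatenate([d,t])
if __name__=='__main__':
    s=telemetry.read_state()
    print('t',round(s['time_s'],2),'p',np.round(s['ee_pos'],4),'F',np.round(s['contact_force'],2),'w',round(s['grip_width'],4),'gf',round(s['grip_force'],1))
    for a in sys.argv[1:]: print(a,'->',np.round(fr(s,*map(float,a.split())),4).tolist())
E
python3 - <<'E'
from h import *
W=[np.load('scene0.npy'),np.load('top0.npy')]
for w in W:
    m=(w[...,0]>.655)&(w[...,0]<.695)&(w[...,1]>-.227)&(w[...,1]<-.183)&(w[...,2]>.03)&(w[...,2]<.148)&((abs(w[...,2]-.125)>.03))
    p=w[m]; med=np.median(p[:,0]); p=p[abs(p[:,0]-med)<.008]
    A=np.c_[p[:,1]+.2025,p[:,2]-.1,np.ones(len(p))]; print('upright x = k*(y)+..',len(p),np.linalg.lstsq(A,p[:,0],rcond=None)[0])
    for n,(x0,x1,y0,y1) in dict(box=(.33,.5,-.13,0.03),mod=(.5,.8,-.02,.16),rightc=(.35,.45,-.29,-.18),all=(.38,.52,-.3,.3)).items():
        q=w[(w[...,0]>x0)&(w[...,0]<x1)&(w[...,1]>y0)&(w[...,1]<y1)]; print(n,np.round(np.percentile(q[:,2],[50,90,99,99.9]),3))
E
python3 go.py ".436 .2125 .2 -.17" ".436 .2125 .0075 -.17"
```

```text
upright x = k*(y)+.. 181 [0.00798597 0.01633904 0.67786912]
box [0.063 0.078 0.097 0.114]
mod [0.094 0.18  0.182 0.184]
rightc [0.003 0.057 0.061 0.062]
all [0.014 0.111 0.178 0.182]
upright x = k*(y)+.. 70 [0.02154558 0.00604749 0.67629247]
box [0.074 0.078 0.096 0.112]
mod [0.172 0.18  0.182 0.184]
rightc [0.001 0.056 0.061 0.063]
all [0.003 0.084 0.179 0.181]
t 0.6 p [0.1263 0.5353 0.2055] F [0.44 0.21 0.31] w 0.094 gf 0.0
.436 .2125 .2 -.17 -> [-1.8777, -1.2149, 0.0272, -0.0, -0.0, -0.0788]
.436 .2125 .0075 -.17 -> [-1.8777, -1.2149, 0.9897, -0.0, -0.0, -0.0788]
```

Emit:
drive_tool:
  steps: [1,-0.25,-0.16,-0.1,0,0,0,1,-0.5,-0.32,-0.15,0,0,-0.03,1,-0.7,-0.45,-0.15,0,0,-0.05,1,-0.94,-0.61,-0.15,0,0,-0.079,1,-0.94,-0.61,-0.15,0,0,-0.079,1,-0.94,-0.61,-0.15,0,0,-0.079]
  grip_force: 18

```text
time_s: 1.2
ee_pos: [0.2832, 0.3715, 0.2358]
tcp_rot: [0.087, 0.996, 0.0, 0.0]
contact_force: [-0.1, 0.1, -0.2]
grip_width: 0.0938
grip_force: 0.0
```

```bash
python3 go.py ".436 .2125 .2 -.17" ".436 .2125 .0075 -.17"
```

```text
t 1.2 p [0.2832 0.3715 0.2358] F [-0.11  0.12 -0.15] w 0.0938 gf 0.0
.436 .2125 .2 -.17 -> [-0.8897, -0.6512, 0.1793, 0.0005, 0.0008, -0.0043]
.436 .2125 .0075 -.17 -> [-0.8891, -0.6516, 1.1418, 0.0005, 0.0008, -0.0043]
```

Emit:
drive_tool:
  steps: [1,-0.25,-0.18,0,0,0,0,1,-0.5,-0.36,0,0,0,0,1,-0.7,-0.5,0,0,0,0,1,-0.89,-0.65,0,0,0,-0.004,1,-0.89,-0.65,0.05,0,0,-0.004,1,-0.89,-0.65,0.18,0,0,-0.004,1,-0.89,-0.65,0.25,0,0,-0.004,1,-0.89,-0.65,0.32,0,0,-0.004]

```text
time_s: 2.0
ee_pos: [0.4345, 0.2157, 0.1706]
tcp_rot: [0.083, 0.997, -0.0, -0.0]
contact_force: [-0.3, -0.3, -0.2]
grip_width: 0.0942
grip_force: 0.0
```

```bash
python3 go.py  ".436 .2125 .0075 -.17"
```

```text
t 2.0 p [0.4345 0.2157 0.1706] F [-0.29 -0.29 -0.23] w 0.0942 gf 0.0
.436 .2125 .0075 -.17 -> [-0.0103, -0.0144, 0.8153, -0.0002, -0.0007, 0.0044]
```

Emit:
drive_tool:
  steps: [1,-0.005,-0.005,0.07,0,0,0,1,-0.005,-0.01,0.15,0,0,0,1,-0.005,-0.01,0.22,0,0,0,1,-0.005,-0.01,0.3,0,0,0,1,-0.005,-0.01,0.35,0,0,0,1,-0.005,-0.01,0.35,0,0,0]

```text
time_s: 2.6
ee_pos: [0.4347, 0.2133, 0.1004]
tcp_rot: [0.083, 0.997, -0.0, -0.001]
contact_force: [-0.3, 0.3, -0.1]
grip_width: 0.0942
grip_force: 0.0
```

```bash
python3 go.py  ".436 .2125 .0075 -.17"
```

```text
t 2.6 p [0.4347 0.2133 0.1004] F [-0.28  0.29 -0.08] w 0.0942 gf 0.0
.436 .2125 .0075 -.17 -> [-0.0077, -0.0025, 0.4643, -0.0014, -0.0023, 0.005]
```

Emit:
drive_tool:
  steps: [1,-0.005,-0.002,0.08,0,0,0,1,-0.007,-0.002,0.16,0,0,0,1,-0.007,-0.002,0.24,0,0,0,1,-0.007,-0.002,0.32,0,0,0,1,-0.007,-0.002,0.4,0,0,0,1,-0.007,-0.002,0.44,0,0,0,1,-0.007,-0.002,0.462,0,0,0,1,-0.007,-0.002,0.462,0,0,0]

```text
time_s: 3.4
ee_pos: [0.4368, 0.2125, 0.0092]
tcp_rot: [0.083, 0.997, 0.0, 0.0]
contact_force: [0.1, 0.5, 0.0]
grip_width: 0.0942
grip_force: 0.0
```

Emit:
drive_tool:
  steps: [0.6,0,0,0,0,0,0,0.45,0,0,0,0,0,0,0.45,0,0,0,0,0,0,0.45,0,0,0,0,0,0,0.45,0,0,0,0,0,0,0.45,0,0,0,0,0,0]
  grip_force: 15

```text
time_s: 4.0
ee_pos: [0.4368, 0.2125, 0.0092]
tcp_rot: [0.083, 0.997, 0.0, 0.0]
contact_force: [0.0, 0.7, 1.1]
grip_width: 0.052
grip_force: 15.0
```

```bash
python3 - <<'E'
from h import *
s=telemetry.read_state();print(s['time_s'],s['ee_pos'],s['grip_width'],s['grip_force'],s['contact_force'])
c=capture('scene'); cv2.imwrite('pics/g1.png',cv2.resize(c['frame'][150:280,110:280,::-1],None,fx=4,fy=4,interpolation=2))
E
```

```text
4.0 [0.43680798 0.21248134 0.00916134] 0.05196699727665205 14.989149956794563 [0.03619375 0.67070422 1.11406846]
```

View pics/g1.png

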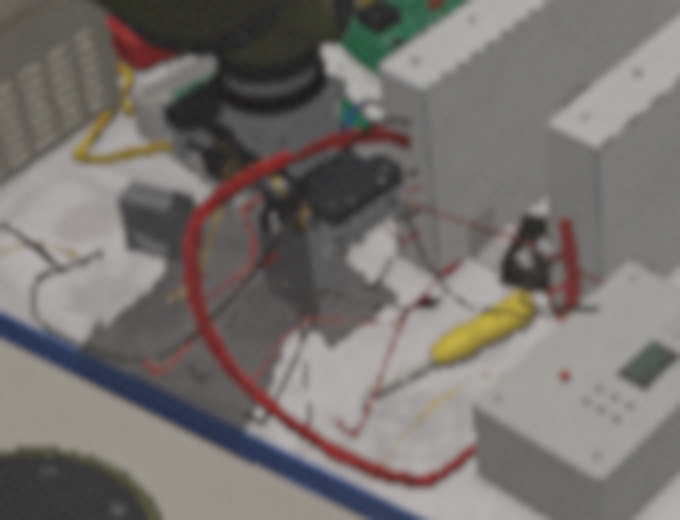

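Emit:
drive_tool:
  steps: [0.45,0,0,-0.05,0,0,0,0.45,0,0,-0.15,0,0,0,0.45,0,0,-0.3,0,0,0,0.45,0,0,-0.45,0,0,0,0.45,0,0,-0.65,0,0,0,0.45,0,0,-0.85,0,0,0,0.45,0,0,-1,0,0,0,0.45,0,-0.1,-1,0,0,0,0.45,0,-0.25,-1,0,0,0,0.45,0,-0.45,-1,0,0,-0.05,0.45,0,-0.65,-1,0,0,-0.1,0.45,0,-0.8,-1,0,0,-0.15,0.45,0,-0.95,-1,0,0,-0.18,0.45,0,-0.95,-1,0,0,-0.197,0.45,0,-0.95,-1,0,0,-0.197]

```text
time_s: 5.55
ee_pos: [0.4051, 0.0248, 0.2095]
tcp_rot: [0.007, 1.0, 0.0, 0.0]
contact_force: [1.3, -0.1, -1.8]
grip_width: 0.052
grip_force: 15.0
```

```bash
python3 go.py  ".465 -.2015 .2 -.015"  ".465 -.2015 .1127 -.015"
```

```text
t 5.55 p [0.4051 0.0248 0.2095] F [ 1.31 -0.11 -1.8 ] w 0.052 gf 15.0
.465 -.2015 .2 -.015 -> [-0.3144, -1.1275, 0.0474, 0.0001, 0.0005, 0.0023]
.465 -.2015 .1127 -.015 -> [-0.3142, -1.1276, 0.4839, 0.0001, 0.0005, 0.0023]
```

Emit:
drive_tool:
  steps: [0.45,0,-0.12,0,0,0,0,0.45,0,-0.3,0,0,0,0,0.45,-0.05,-0.5,0,0,0,0,0.45,-0.12,-0.7,0,0,0,0,0.45,-0.2,-0.88,0,0,0,0,0.45,-0.28,-0.97,0,0,0,0,0.45,-0.31,-1,0,0,0,0,0.45,-0.31,-1,0,0,0,0.002,0.45,-0.31,-1,0,0,0,0.002]

```text
time_s: 6.45
ee_pos: [0.4647, -0.1744, 0.209]
tcp_rot: [0.006, 1.0, 0.0, -0.0]
contact_force: [0.5, -0.3, -2.0]
grip_width: 0.052
grip_force: 15.0
```

```bash
python3 go.py   ".465 -.2017 .1127 -.015"
```

```text
t 6.45 p [ 0.4647 -0.1744  0.209 ] F [ 0.48 -0.34 -2.  ] w 0.052 gf 15.0
.465 -.2017 .1127 -.015 -> [-0.0036, -0.1367, 0.4812, 0.0005, -0.0007, 0.0032]
```

Emit:
drive_tool:
  steps: [0.45,0,-0.06,0.08,0,0,0,0.45,0,-0.12,0.2,0,0,0,0.45,-0.002,-0.136,0.32,0,0,0.003,0.45,-0.002,-0.136,0.42,0,0,0.003,0.45,-0.002,-0.136,0.48,0,0,0.003,0.45,-0.002,-0.136,0.48,0,0,0.003]

```text
time_s: 7.05
ee_pos: [0.4643, -0.2018, 0.1122]
tcp_rot: [0.007, 1.0, 0.0, -0.001]
contact_force: [0.3, 0.4, -1.6]
grip_width: 0.0523
grip_force: 15.0
```

```bash
python3 go.py   ".52 -.2017 .1127 -.015"; python3 - <<'E'
from h import *
ims=[]
for n,(r,c) in dict(scene=((190,290),(270,390)),top=((120,220),(290,410))).items():
    k=capture(n); W=cloud(k); np.save(n+'1.npy',W)
    ims.append(cv2.resize(np.ascontiguousarray(k['frame'][r[0]:r[1],c[0]:c[1],::-1]),(400,333),interpolation=2))
cv2.imwrite('pics/g2.png',np.hstack(ims))
E
```

```text
t 7.05 p [ 0.4643 -0.2018  0.1122] F [ 0.29  0.42 -1.56] w 0.0523 gf 15.0
.52 -.2017 .1127 -.015 -> [-0.2785, 0.0047, -0.0031, 0.0012, -0.0024, 0.0001]
```

View pics/g2.png

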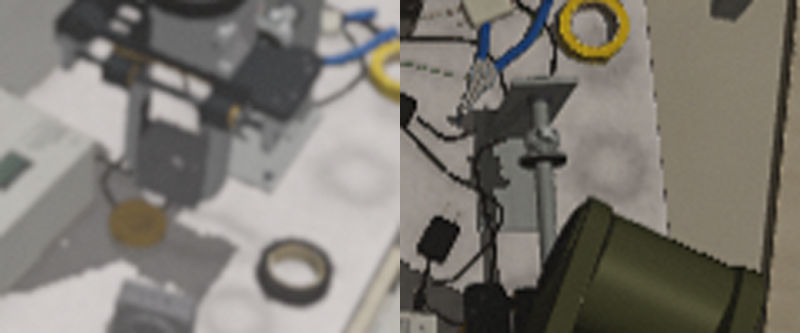

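Emit:
drive_tool:
  steps: [0.45,-0.02,0.001,-0.003,0.001,-0.002,0,0.45,-0.05,0.001,-0.003,0.001,-0.002,0,0.45,-0.08,0.002,-0.003,0.001,-0.002,0,0.45,-0.11,0.003,-0.003,0.001,-0.002,0,0.45,-0.14,0.003,-0.003,0.001,-0.002,0,0.45,-0.17,0.003,-0.003,0.001,-0.002,0,0.45,-0.2,0.003,-0.003,0.001,-0.002,0,0.45,-0.22,0.003,-0.003,0.001,-0.002,0]

```text
time_s: 7.95
ee_pos: [0.5094, -0.203, 0.1136]
tcp_rot: [0.008, 1.0, -0.0, 0.001]
contact_force: [-0.5, -0.3, -2.9]
grip_width: 0.0518
grip_force: 15.0
```

```bash
python3 go.py   ".555 -.2023 .1125 -.015"
```

```text
t 7.95 p [ 0.5094 -0.203   0.1136] F [-0.52 -0.31 -2.9 ] w 0.0518 gf 15.0
.555 -.2023 .1125 -.015 -> [-0.2277, 0.0071, 0.0058, -0.001, 0.002, -0.0009]
```

Emit:
drive_tool:
  steps: [0.45,-0.02,0.004,0.004,-0.001,0.002,0,0.45,-0.05,0.006,0.005,-0.001,0.002,0,0.45,-0.08,0.006,0.005,-0.001,0.002,0,0.45,-0.11,0.006,0.005,-0.001,0.002,0,0.45,-0.14,0.007,0.005,-0.001,0.002,0,0.45,-0.17,0.007,0.005,-0.001,0.002,0,0.45,-0.2,0.007,0.005,-0.001,0.002,0,0.45,-0.22,0.007,0.005,-0.001,0.002,0]

```text
time_s: 8.75
ee_pos: [0.5535, -0.2023, 0.1127]
tcp_rot: [0.008, 1.0, -0.0, 0.0]
contact_force: [0.2, -0.2, -2.2]
grip_width: 0.0517
grip_force: 15.0
```

```bash
python3 go.py   ".56 -.2025 .1006 -.015"
```

```text
t 8.75 p [ 0.5535 -0.2023  0.1127] F [ 0.23 -0.17 -2.18] w 0.0517 gf 15.0
.56 -.2025 .1006 -.015 -> [-0.0328, -0.0005, 0.0604, -0.0, 0.0, -0.0009]
```

Emit:
drive_tool:
  steps: [0.45,-0.01,0,0.01,0,0,0,0.45,-0.02,0,0.02,0,0,0,0.45,-0.03,-0.001,0.03,0,0,0,0.45,-0.03,-0.001,0.04,0,0,0,0.45,-0.03,-0.001,0.048,0,0,0,0.45,-0.03,-0.001,0.053,0,0,0,0.45,-0.03,-0.001,0.058,0,0,0,0.45,-0.03,-0.001,0.058,0,0,0]

```text
time_s: 9.55
ee_pos: [0.5589, -0.2026, 0.1012]
tcp_rot: [0.008, 1.0, -0.0, 0.0]
contact_force: [-0.6, 0.1, -2.4]
grip_width: 0.0522
grip_force: 15.0
```

```bash
python3 go.py   ".59 -.203 .101 -.015"
```

```text
t 9.55 p [ 0.5589 -0.2026  0.1012] F [-0.62  0.11 -2.37] w 0.0522 gf 15.0
.59 -.203 .101 -.015 -> [-0.1556, 0.0006, 0.0009, -0.0001, 0.0001, -0.0011]
```

Emit:
drive_tool:
  steps: [0.45,-0.02,0,0.002,0,0,0,0.45,-0.045,0,0.002,0,0,0,0.45,-0.07,0,0.002,0,0,0,0.45,-0.095,0,0.002,0,0,0,0.45,-0.12,0,0.002,0,0,0,0.45,-0.13,0,0.002,0,0,0,0.45,-0.14,0,0.002,0,0,0,0.45,-0.15,0,0.002,0,0,0,0.45,-0.155,0,0.002,0,0,0]

```text
time_s: 10.45
ee_pos: [0.5903, -0.2032, 0.1011]
tcp_rot: [0.008, 1.0, -0.0, 0.0]
contact_force: [-5.4, 0.3, 6.0]
grip_width: 0.052
grip_force: 15.0
```

```bash
python3 go.py; python3 - <<'E'
from h import *
for n in ['scene0','scene1','top0','top1']:
    w=np.load(n+'.npy'); m=(w[...,0]>.598)&(w[...,0]<.655)&(np.abs(w[...,1]+.203)<.024)&(np.hypot(w[...,1]+.203,w[...,2]-.125)>.0125)&(np.hypot(w[...,1]+.203,w[...,2]-.125)<.022)&(w[...,2]>.11)
    print(n,np.round(np.sort(w[m][:,0])[::max(1,m.sum()//15)],3))
E
```

```text
t 10.45 p [ 0.5903 -0.2032  0.1011] F [-5.42  0.26  6.02] w 0.052 gf 15.0
scene0 [0.615 0.616 0.617 0.618 0.619 0.619 0.62  0.62  0.621 0.622 0.622 0.624
 0.633 0.635 0.637 0.638 0.642]
scene1 [0.616 0.618 0.619 0.62  0.62  0.621 0.622 0.624 0.631 0.633 0.636 0.637
 0.638 0.639 0.642 0.644 0.647]
top0 [0.617 0.618 0.618 0.619 0.619 0.62  0.621 0.622 0.623 0.627 0.629 0.634
 0.635 0.637 0.64  0.641 0.643]
top1 [0.617 0.618 0.618 0.619 0.619 0.62  0.621 0.622 0.623 0.624 0.63  0.632
 0.634 0.635 0.635 0.638 0.64  0.643]
```

Emit:
drive_tool:
  steps: [0.45,0,0,-0.004,0,0,0,0.45,0,0,-0.004,0,0,0,0.45,0,0,-0.004,0,0,0]

```text
time_s: 10.75
ee_pos: [0.59, -0.2029, 0.1012]
tcp_rot: [0.008, 1.0, 0.0, -0.0]
contact_force: [-0.0, 0.9, -2.2]
grip_width: 0.0516
grip_force: 15.0
```

```bash
python3 go.py
```

```text
t 10.75 p [ 0.59   -0.2029  0.1012] F [-0.    0.94 -2.18] w 0.0516 gf 15.0
```

Emit:
drive_tool:
  steps: [0.45,-0.01,0,0,0,0,0,0.45,-0.02,0,0,0,0,0,0.45,-0.03,0,0,0,0,0,0.45,-0.04,0,0,0,0,0,0.45,-0.045,0,0,0,0,0,0.45,-0.05,0,0,0,0,0,0.45,-0.05,0,0,0,0,0]

```text
time_s: 11.45
ee_pos: [0.6, -0.2032, 0.1015]
tcp_rot: [0.008, 1.0, 0.0, -0.0]
contact_force: [0.8, -0.9, -2.7]
grip_width: 0.0519
grip_force: 15.0
```

```bash
python3 go.py
```

```text
t 11.45 p [ 0.6    -0.2032  0.1015] F [ 0.77 -0.93 -2.72] w 0.0519 gf 15.0
```

Emit:
drive_tool:
  steps: [0.45,-0.005,0,0,0,0,0,0.45,-0.01,0,0,0,0,0,0.45,-0.015,0,0,0,0,0,0.45,-0.015,0,0,0,0,0]

```text
time_s: 11.85
ee_pos: [0.603, -0.2033, 0.1015]
tcp_rot: [0.008, 1.0, -0.0, 0.0]
contact_force: [0.3, 0.6, -2.4]
grip_width: 0.0517
grip_force: 15.0
```

Emit:
drive_tool:
  steps: [0.45,-0.005,0,0,0,0,0,0.45,-0.01,0,0,0,0,0,0.45,-0.01,0,0,0,0,0]

```text
time_s: 12.15
ee_pos: [0.6047, -0.2033, 0.1015]
tcp_rot: [0.008, 1.0, 0.0, -0.0]
contact_force: [-3.4, -0.4, -0.7]
grip_width: 0.052
grip_force: 15.0
```

Emit:
drive_tool:
  steps: [0.45,-0.005,0,0,0,0,0,0.45,-0.01,0,0,0,0,0,0.45,-0.0145,0,0,0,0,0,0.45,-0.0145,0,0,0,0,0,0.45,-0.0145,0,0,0,0,0]

```text
time_s: 12.65
ee_pos: [0.6073, -0.2033, 0.1015]
tcp_rot: [0.008, 1.0, 0.0, -0.001]
contact_force: [-8.0, 0.3, 0.8]
grip_width: 0.0516
grip_force: 15.0
```

Emit:
drive_tool:
  steps: [0.45,0,0,0,0,0,0,0.45,0,0,0,0,0,0,0.45,0,0,0,0,0,0,0.45,0,0,0,0,0,0,0.45,0,0,0,0,0,0,0.45,0.007,0,0,0,0,0,0.45,0.014,0,0,0,0,0,0.45,0.014,0,0.002,0,0,0,0.45,0.014,0,0.002,0,0,0]

```text
time_s: 13.55
ee_pos: [0.605, -0.2033, 0.1012]
tcp_rot: [0.008, 1.0, -0.0, -0.0]
contact_force: [-4.1, 1.0, -0.6]
grip_width: 0.0519
grip_force: 15.0
```

Emit:
drive_tool:
  steps: [0.57,0,0,0,0,0,0,0.58,0,0,0,0,0,0,0.62,0,0,0,0,0,0,0.7,0,0,0,0,0,0,0.8,0,0,0,0,0,0,0.8,0,0,0,0,0,0]

```text
time_s: 14.15
ee_pos: [0.605, -0.2033, 0.1011]
tcp_rot: [0.008, 1.0, -0.0, 0.0]
contact_force: [0.1, 0.2, 0.3]
grip_width: 0.0748
grip_force: 0.0
```

```bash
python3 go.py
```

```text
t 14.15 p [ 0.605  -0.2033  0.1011] F [0.08 0.25 0.3 ] w 0.0748 gf 0.0
```

Emit:
drive_tool:
  steps: [0.9,0,0,-0.03,0,0,0,0.95,0,0,-0.1,0,0,0,1,0,0,-0.25,0,0,0,1,0,0,-0.45,0,0,0,1,0.1,0,-0.6,0,0,0,1,0.3,0.1,-0.65,0,0,0,1,0.5,0.3,-0.65,0,0,0,1,0.7,0.5,-0.65,0,0,0,1,0.9,0.75,-0.65,0,0,0,1,0.9,1,-0.65,0,0,0,1,0.9,1,-0.65,0,0,0]

```text
time_s: 15.25
ee_pos: [0.427, 0.0019, 0.2329]
tcp_rot: [0.007, 1.0, 0.0, 0.001]
contact_force: [1.7, 0.4, -0.4]
grip_width: 0.0943
grip_force: 0.0
```

```bash
python3 go.py ".4232 .3301 .21 .172" ".4232 .3301 .0085 .172"; python3 - <<'E'
from h import *
ims=[]
for n,(r,c) in dict(scene=((170,270),(290,410)),top=((120,220),(290,410))).items():
    k=capture(n); W=cloud(k); np.save(n+'2.npy',W)
    ims.append(cv2.resize(np.ascontiguousarray(k['frame'][r[0]:r[1],c[0]:c[1],::-1]),(400,333),interpolation=2))
    m=(np.abs(W[...,0]-.604)<.02)&(np.abs(W[...,1]+.203)<.035)&(W[...,2]>.08)&(W[...,2]<.15)
    p=W[m]; print(n,m.sum(),np.round(np.percentile(p,[3,50,97],axis=0),4).tolist())
    t=p[p[:,2]>.139]; print('top',len(t),np.round(np.percentile(t,[3,50,97],axis=0),4).tolist())
cv2.imwrite('pics/g3.png',np.hstack(ims))
E
```

```text
t 15.25 p [0.427  0.0019 0.2329] F [ 1.74  0.37 -0.36] w 0.0943 gf 0.0
.4232 .3301 .21 .172 -> [0.0435, 1.6406, 0.1145, -0.0001, 0.0035, -0.2377]
.4232 .3301 .0085 .172 -> [0.0463, 1.6404, 1.122, -0.0001, 0.0035, -0.2377]
scene 422 [[0.587, -0.2299, 0.0981], [0.596, -0.2081, 0.1343], [0.6198, -0.1793, 0.1474]]
top 184 [[0.5878, -0.2278, 0.1404], [0.6027, -0.2051, 0.1448], [0.6216, -0.181, 0.1479]]
top 333 [[0.588, -0.2267, 0.0983], [0.6002, -0.2002, 0.1428], [0.6218, -0.1776, 0.1474]]
top 234 [[0.5884, -0.2268, 0.1402], [0.6038, -0.2031, 0.1439], [0.6218, -0.1797, 0.1477]]
```

View pics/g3.png

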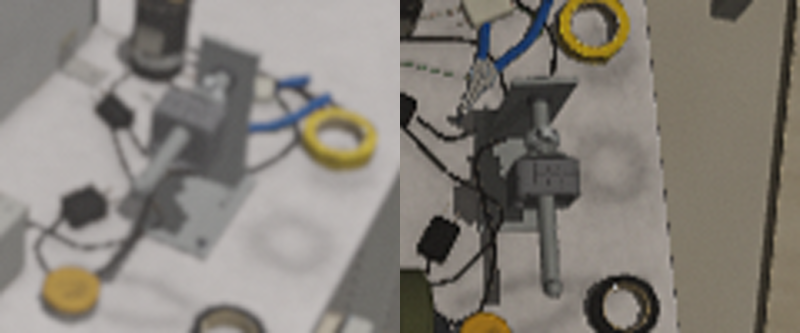

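Emit:
drive_tool:
  steps: [1,0,0.2,0,0,0,0,1,0.01,0.45,0,0,0,-0.06,1,0.02,0.7,0,0,0,-0.12,1,0.03,0.9,0,0,0,-0.2,1,0.043,1,0,0,0,-0.237,1,0.043,1,0,0,0,-0.237,1,0.043,1,0,0,0,-0.237]

```text
time_s: 16.05
ee_pos: [0.4231, 0.199, 0.2315]
tcp_rot: [-0.085, 0.996, -0.0, 0.0]
contact_force: [0.8, -0.4, 0.3]
grip_width: 0.094
grip_force: 0.0
```

```bash
python3 go.py ".4232 .3301 .21 .172" ".4232 .3301 .05 .172"
```

```text
t 16.05 p [0.4231 0.199  0.2315] F [ 0.76 -0.44  0.35] w 0.094 gf 0.0
.4232 .3301 .21 .172 -> [-0.1114, 0.6461, 0.1076, -0.0003, 0.0005, -0.0027]
.4232 .3301 .05 .172 -> [-0.111, 0.6462, 0.9076, -0.0003, 0.0005, -0.0027]
```

Emit:
drive_tool:
  steps: [1,-0.03,0.15,0,0,0,0,1,-0.06,0.35,0,0,0,0,1,-0.1,0.55,0,0,0,0,1,-0.111,0.64,0.05,0,0,0,1,-0.111,0.646,0.2,0,0,-0.003,1,-0.111,0.646,0.4,0,0,-0.003,1,-0.111,0.646,0.6,0,0,-0.003,1,-0.111,0.646,0.75,0,0,-0.003,1,-0.111,0.646,0.85,0,0,-0.003,1,-0.111,0.646,0.88,0,0,-0.003,1,-0.111,0.646,0.88,0,0,-0.003]

```text
time_s: 17.15
ee_pos: [0.4233, 0.3297, 0.0552]
tcp_rot: [-0.085, 0.996, -0.0, -0.0]
contact_force: [-1.5, 0.0, -0.0]
grip_width: 0.0939
grip_force: 0.0
```

```bash
python3 go.py ".4232 .3301 .0085 .172"
```

```text
t 17.15 p [0.4233 0.3297 0.0552] F [-1.47  0.01 -0.02] w 0.0939 gf 0.0
.4232 .3301 .0085 .172 -> [0.0002, 0.0021, 0.2334, -0.0004, -0.0007, -0.0013]
```

Emit:
drive_tool:
  steps: [1,0,0.001,0.06,0,0,0,1,0,0.002,0.12,0,0,0,1,0,0.002,0.18,0,0,0,1,0,0.002,0.22,0,0,0,1,0,0.002,0.234,0,0,0,0.8,0,0.002,0.234,0,0,0,0.6,0,0.002,0.234,0,0,0,0.45,0,0.002,0.234,0,0,0,0.45,0,0.002,0.234,0,0,0,0.45,0,0.002,0.234,0,0,0,0.45,0,0.002,0.234,0,0,0,0.45,0,0.002,0.234,0,0,0]
  grip_force: 15

```text
time_s: 18.35
ee_pos: [0.4227, 0.3311, 0.0085]
tcp_rot: [-0.086, 0.996, 0.0, 0.0]
contact_force: [-1.1, -0.4, 2.9]
grip_width: 0.0552
grip_force: 14.9
```

```bash
python3 go.py ".4232 .12 .23 -.015"
```

```text
t 18.35 p [0.4227 0.3311 0.0085] F [-1.12 -0.37  2.91] w 0.0552 gf 14.9
.4232 .12 .23 -.015 -> [0.1789, -1.0403, -1.1076, 0.0001, 0.0003, 0.239]
```

Emit:
drive_tool:
  steps: [0.45,0,0,-0.05,0,0,0,0.45,0,0,-0.15,0,0,0,0.45,0,0,-0.3,0,0,0,0.45,0,0,-0.45,0,0,0,0.45,0,0,-0.65,0,0,0,0.45,0,0,-0.85,0,0,0,0.45,0,0,-1,0,0,0,0.45,0.02,-0.1,-1,0,0,0,0.45,0.05,-0.25,-1,0,0,0.05,0.45,0.08,-0.45,-1,0,0,0.1,0.45,0.12,-0.65,-1,0,0,0.15,0.45,0.15,-0.85,-1,0,0,0.2,0.45,0.18,-1,-1,0,0,0.239,0.45,0.18,-1,-1,0,0,0.239,0.45,0.18,-1,-1,0,0,0.239]

```text
time_s: 19.85
ee_pos: [0.4216, 0.1277, 0.2088]
tcp_rot: [0.008, 1.0, 0.0, 0.0]
contact_force: [0.2, 1.1, -1.4]
grip_width: 0.055
grip_force: 14.9
```

```bash
python3 go.py ".45 -.075 .215 -.015"
```

```text
t 19.85 p [0.4216 0.1277 0.2088] F [ 0.21  1.07 -1.41] w 0.055 gf 14.9
.45 -.075 .215 -.015 -> [-0.1585, -1.0111, -0.0311, 0.0004, 0.0007, -0.0013]
```

Emit:
drive_tool:
  steps: [0.45,-0.02,-0.12,0,0,0,0,0.45,-0.05,-0.3,0,0,0,0,0.45,-0.08,-0.55,0,0,0,0,0.45,-0.12,-0.8,0,0,0,0,0.45,-0.158,-1,0,0,0,0,0.45,-0.158,-1,0,0,0,-0.001]

```text
time_s: 20.45
ee_pos: [0.4508, -0.0753, 0.2083]
tcp_rot: [0.008, 1.0, -0.0, -0.0]
contact_force: [-0.4, 1.1, -1.5]
grip_width: 0.055
grip_force: 14.9
```

```bash
python3 go.py ".465 -.202 .215 -.015" ".465 -.202 .1105 -.015"
```

```text
t 20.45 p [ 0.4508 -0.0753  0.2083] F [-0.39  1.09 -1.45] w 0.055 gf 14.9
.465 -.202 .215 -.015 -> [-0.0817, -0.6323, -0.0334, -0.0005, -0.0002, -0.0023]
.465 -.202 .1105 -.015 -> [-0.0818, -0.6321, 0.4891, -0.0005, -0.0002, -0.0023]
```

Emit:
drive_tool:
  steps: [0.45,-0.02,-0.15,0,0,0,0,0.45,-0.05,-0.35,0,0,0,0,0.45,-0.08,-0.52,0,0,0,0,0.45,-0.082,-0.62,0.08,0,0,-0.002,0.45,-0.082,-0.632,0.2,0,0,-0.002,0.45,-0.082,-0.632,0.32,0,0,-0.002,0.45,-0.082,-0.632,0.42,0,0,-0.002,0.45,-0.082,-0.632,0.488,0,0,-0.002,0.45,-0.082,-0.632,0.488,0,0,-0.002]

```text
time_s: 21.35
ee_pos: [0.4645, -0.1979, 0.1093]
tcp_rot: [0.006, 1.0, 0.001, -0.001]
contact_force: [0.5, -0.4, -0.9]
grip_width: 0.0551
grip_force: 14.9
```

```bash
python3 go.py ".50 -.202 .1107 -.015" ".55 -.203 .1107 -.015"
```

```text
t 21.35 p [ 0.4645 -0.1979  0.1093] F [ 0.46 -0.36 -0.93] w 0.0551 gf 14.9
.50 -.202 .1107 -.015 -> [-0.1775, -0.0185, -0.0075, 0.0017, -0.0032, 0.0048]
.55 -.203 .1107 -.015 -> [-0.4276, -0.0207, -0.0081, 0.0017, -0.0032, 0.0048]
```

Emit:
drive_tool:
  steps: [0.45,0,0,0,0,0,0,0.45,0,0,0,0,0,0]

```text
time_s: 21.55
ee_pos: [0.4654, -0.1992, 0.1118]
tcp_rot: [0.006, 1.0, -0.0, 0.001]
contact_force: [0.9, 0.5, -1.2]
grip_width: 0.0552
grip_force: 14.9
```

```bash
python3 go.py ".51 -.2022 .1107 -.015" ".55 -.203 .1107 -.015"
```

```text
t 21.55 p [ 0.4654 -0.1992  0.1118] F [ 0.94  0.5  -1.25] w 0.0552 gf 14.9
.51 -.2022 .1107 -.015 -> [-0.2232, -0.0125, 0.0059, -0.0009, 0.0019, 0.0035]
.55 -.203 .1107 -.015 -> [-0.4232, -0.014, 0.0062, -0.0009, 0.0019, 0.0035]
```

Emit:
drive_tool:
  steps: [0.45,-0.02,-0.01,0,0,0,0.003,0.45,-0.05,-0.011,0,0,0,0.003,0.45,-0.08,-0.011,0,0,0,0.003,0.45,-0.11,-0.011,0,0,0,0.003,0.45,-0.14,-0.011,0,0,0,0.003,0.45,-0.16,-0.011,0,0,0,0.003,0.45,-0.16,-0.011,0,0,0,0.003]

```text
time_s: 22.25
ee_pos: [0.4971, -0.2017, 0.1106]
tcp_rot: [0.007, 1.0, 0.0, -0.0]
contact_force: [0.5, -0.3, -1.2]
grip_width: 0.0548
grip_force: 14.9
```

```bash
python3 go.py ".555 -.203 .1107 -.015"
```

```text
t 22.25 p [ 0.4971 -0.2017  0.1106] F [ 0.54 -0.34 -1.2 ] w 0.0548 gf 14.9
.555 -.203 .1107 -.015 -> [-0.2895, -0.002, -0.0007, 0.0001, -0.0002, 0.0003]
```

Emit:
drive_tool:
  steps: [0.45,-0.02,-0.002,0,0,0,0,0.45,-0.05,-0.002,0,0,0,0,0.45,-0.08,-0.002,0,0,0,0,0.45,-0.11,-0.002,0,0,0,0,0.45,-0.14,-0.002,0,0,0,0,0.45,-0.17,-0.002,0,0,0,0,0.45,-0.2,-0.002,0,0,0,0,0.45,-0.23,-0.002,0,0,0,0,0.45,-0.25,-0.002,0,0,0,0,0.45,-0.265,-0.002,0,0,0,0,0.45,-0.265,-0.002,0,0,0,0,0.45,-0.265,-0.002,0,0,0,0]

```text
time_s: 23.45
ee_pos: [0.5496, -0.203, 0.1107]
tcp_rot: [0.007, 1.0, 0.0, -0.0]
contact_force: [-0.1, -0.5, -1.3]
grip_width: 0.0551
grip_force: 14.9
```

```bash
python3 go.py ".555 -.203 .0984 -.015"
```

```text
t 23.45 p [ 0.5496 -0.203   0.1107] F [-0.11 -0.47 -1.31] w 0.0551 gf 14.9
.555 -.203 .0984 -.015 -> [-0.027, 0.0002, 0.0614, 0.0001, -0.0002, 0.0001]
```

Emit:
drive_tool:
  steps: [0.45,0,0,0.01,0,0,0,0.45,0,0,0.02,0,0,0,0.45,0,0,0.03,0,0,0,0.45,0,0,0.04,0,0,0,0.45,0,0,0.048,0,0,0,0.45,0,0,0.053,0,0,0,0.45,0,0,0.057,0,0,0,0.45,0,0,0.057,0,0,0,0.45,-0.02,0,0.057,0,0,0,0.45,-0.04,0,0.057,0,0,0,0.45,-0.06,0,0.057,0,0,0,0.45,-0.07,0,0.057,0,0,0,0.45,-0.08,0,0.057,0,0,0,0.45,-0.08,0,0.057,0,0,0]

```text
time_s: 24.85
ee_pos: [0.5659, -0.2032, 0.0992]
tcp_rot: [0.007, 1.0, 0.0, -0.0]
contact_force: [-0.2, 1.2, -0.9]
grip_width: 0.0552
grip_force: 14.9
```

```bash
python3 go.py ".578 -.2034 .099 -.015"
```

```text
t 24.85 p [ 0.5659 -0.2032  0.0992] F [-0.19  1.15 -0.87] w 0.0552 gf 14.9
.578 -.2034 .099 -.015 -> [-0.0607, -0.0001, 0.0012, 0.0, -0.0001, 0.0001]
```

Emit:
drive_tool:
  steps: [0.45,-0.01,0,0,0,0,0,0.45,-0.02,0,0,0,0,0,0.45,-0.028,0,0,0,0,0,0.45,-0.034,0,0,0,0,0,0.45,-0.04,0,0,0,0,0,0.45,-0.04,0,0,0,0,0]

```text
time_s: 25.45
ee_pos: [0.5738, -0.2033, 0.0993]
tcp_rot: [0.008, 1.0, 0.0, -0.0]
contact_force: [0.2, 1.1, -2.6]
grip_width: 0.055
grip_force: 14.9
```

Emit:
drive_tool:
  steps: [0.45,-0.005,0,0,0,0,0,0.45,-0.01,0,0,0,0,0,0.45,-0.015,0,0,0,0,0,0.45,-0.015,0,0,0,0,0]

```text
time_s: 25.85
ee_pos: [0.5768, -0.2034, 0.0993]
tcp_rot: [0.008, 1.0, -0.0, 0.0]
contact_force: [-1.0, -0.5, -1.2]
grip_width: 0.0552
grip_force: 14.9
```

Emit:
drive_tool:
  steps: [0.45,-0.005,0,0,0,0,0,0.45,-0.01,0,0,0,0,0,0.45,-0.01,0,0,0,0,0]

```text
time_s: 26.15
ee_pos: [0.5783, -0.2036, 0.0992]
tcp_rot: [0.008, 1.0, -0.0, -0.001]
contact_force: [-4.6, -1.1, -0.5]
grip_width: 0.055
grip_force: 14.9
```

Emit:
drive_tool:
  steps: [0.45,-0.005,0,0,0,0,0,0.45,-0.01,0,0,0,0,0,0.45,-0.01,0,0,0,0,0]

```text
time_s: 26.45
ee_pos: [0.5801, -0.2036, 0.0992]
tcp_rot: [0.008, 1.0, 0.0, -0.001]
contact_force: [-6.8, -0.1, 1.1]
grip_width: 0.055
grip_force: 15.0
```

Emit:
drive_tool:
  steps: [0.45,-0.004,0,0,0,0,0,0.45,-0.007,0,0,0,0,0,0.45,-0.007,0,0,0,0,0,0.45,-0.007,0,0,0,0,0]

```text
time_s: 26.85
ee_pos: [0.5813, -0.2034, 0.0992]
tcp_rot: [0.008, 1.0, 0.0, -0.001]
contact_force: [-9.0, 0.4, 2.1]
grip_width: 0.0547
grip_force: 15.0
```

Emit:
drive_tool:
  steps: [0.45,0,0,0,0,0,0,0.45,0,0,0,0,0,0,0.45,0,0,0,0,0,0,0.45,0,0,0,0,0,0,0.45,0.005,0,0,0,0,0,0.45,0.01,0,0,0,0,0,0.45,0.011,0,0.002,0,0,0,0.45,0.011,0,0.002,0,0,0]

```text
time_s: 27.65
ee_pos: [0.5799, -0.2034, 0.099]
tcp_rot: [0.008, 1.0, 0.0, -0.0]
contact_force: [-4.2, 0.7, 0.3]
grip_width: 0.055
grip_force: 15.0
```

Emit:
drive_tool:
  steps: [0.6,0,0,0,0,0,0,0.61,0,0,0,0,0,0,0.65,0,0,0,0,0,0,0.72,0,0,0,0,0,0,0.85,0,0,0,0,0,0,0.85,0,0,0,0,0,0]

```text
time_s: 28.25
ee_pos: [0.5799, -0.2034, 0.0989]
tcp_rot: [0.007, 1.0, -0.0, 0.0]
contact_force: [-0.1, -0.4, 0.1]
grip_width: 0.0787
grip_force: 0.0
```

Emit:
drive_tool:
  steps: [0.9,0,0,-0.03,0,0,0,0.95,0,0,-0.1,0,0,0,1,0,0,-0.25,0,0,0,1,0,0,-0.45,0,0,0,1,0.1,0,-0.6,0,0,0,1,0.3,0.1,-0.65,0,0,0,1,0.5,0.2,-0.65,0,0,0,1,0.7,0.3,-0.65,0,0,0,1,0.9,0.4,-0.65,0,0,0,1,0.9,0.5,-0.65,0,0,0,1,0.9,0.5,-0.65,0,0,0]

```text
time_s: 29.35
ee_pos: [0.4012, -0.0996, 0.2307]
tcp_rot: [0.007, 1.0, -0.0, 0.001]
contact_force: [0.4, -0.2, 0.7]
grip_width: 0.0936
grip_force: 0.0
```

```bash
python3 go.py ".3995 -.2242 .2 .17" ".3995 -.2242 .05 .17"; python3 - <<'E'
from h import *
ims=[]
for n,(r,c) in dict(scene=((170,270),(290,410)),top=((120,220),(290,410))).items():
    k=capture(n); W=cloud(k); np.save(n+'3.npy',W)
    ims.append(cv2.resize(np.ascontiguousarray(k['frame'][r[0]:r[1],c[0]:c[1],::-1]),(400,333),interpolation=2))
    m=(np.abs(W[...,0]-.59)<.04)&(np.abs(W[...,1]+.203)<.035)&(W[...,2]>.139)&(W[...,2]<.15)
    for a in np.arange(.56,.63,.005):
        q=W[m&(W[...,0]>a)&(W[...,0]<a+.005)]
        if len(q)>2: print(n,round(a,3),len(q),np.round([q[:,1].min(),q[:,1].max(),np.median(q[:,2])],4))
cv2.imwrite('pics/g4.png',np.hstack(ims))
E
```

```text
t 29.35 p [ 0.4012 -0.0996  0.2307] F [ 0.37 -0.17  0.71] w 0.0936 gf 0.0
.3995 -.2242 .2 .17 -> [0.0001, -0.623, 0.1539, -0.0013, 0.0037, -0.2341]
.3995 -.2242 .05 .17 -> [0.0024, -0.6224, 0.9039, -0.0013, 0.0037, -0.2341]
scene 0.56 5 [-0.2244 -0.1895  0.1485]
scene 0.565 52 [-0.2314 -0.1764  0.1429]
scene 0.57 34 [-0.2301 -0.1776  0.1468]
scene 0.575 19 [-0.2297 -0.177   0.1462]
scene 0.58 31 [-0.231  -0.1787  0.1466]
scene 0.585 19 [-0.2294 -0.179   0.1464]
scene 0.59 24 [-0.2266 -0.1841  0.1455]
scene 0.595 24 [-0.2285 -0.1776  0.1446]
scene 0.6 27 [-0.2291 -0.1782  0.1448]
scene 0.605 30 [-0.2285 -0.1807  0.1448]
scene 0.61 23 [-0.2294 -0.1845  0.1455]
scene 0.615 19 [-0.227  -0.1794  0.1446]
scene 0.62 10 [-0.217  -0.1945  0.1431]
top 0.565 37 [-0.2274 -0.1751  0.1451]
top 0.57 37 [-0.2279 -0.1767  0.1455]
top 0.575 34 [-0.2285 -0.1768  0.1452]
top 0.58 36 [-0.2283 -0.1776  0.1458]
top 0.585 36 [-0.2292 -0.1762  0.1449]
top 0.59 33 [-0.2272 -0.177   0.1438]
top 0.595 36 [-0.227  -0.1775  0.1443]
top 0.6 34 [-0.2278 -0.1772  0.1446]
top 0.605 41 [-0.229  -0.1778  0.1442]
top 0.61 31 [-0.2279 -0.1781  0.1443]
top 0.615 27 [-0.2257 -0.1787  0.1433]
top 0.62 16 [-0.219  -0.1895  0.1437]
```

View pics/g4.png

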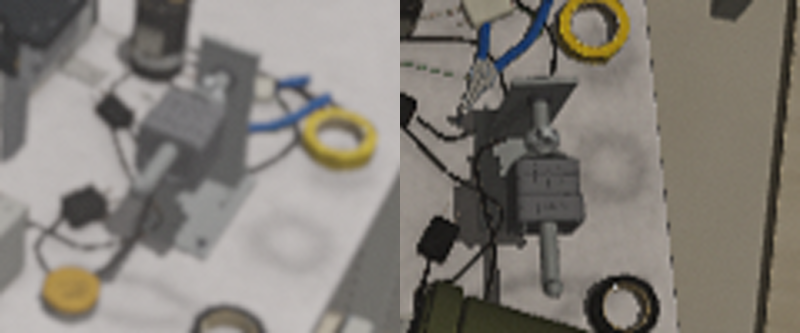

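Emit:
drive_tool:
  steps: [1,0,-0.12,0,0,0,-0.05,1,0,-0.3,0,0,0,-0.12,1,0,-0.45,0,0,0,-0.2,1,0,-0.6,0.05,0,0,-0.234,1,0.002,-0.622,0.2,0,0,-0.234,1,0.002,-0.622,0.4,0,0,-0.234,1,0.002,-0.622,0.6,0,0,-0.234,1,0.002,-0.622,0.75,0,0,-0.234,1,0.002,-0.622,0.85,0,0,-0.234,1,0.002,-0.622,0.85,0,0,-0.234,1,0.002,-0.622,0.85,0,0,-0.234,1,0.002,-0.622,0.85,0,0,-0.234]

```text
time_s: 30.65
ee_pos: [0.3998, -0.2259, 0.0601]
tcp_rot: [-0.084, 0.996, -0.001, 0.001]
contact_force: [-0.2, -0.6, 1.4]
grip_width: 0.0944
grip_force: 0.0
```

```bash
python3 go.py ".3995 -.2242 .01 .17"
```

```text
t 30.65 p [ 0.3998 -0.2259  0.0601] F [-0.18 -0.63  1.41] w 0.0944 gf 0.0
.3995 -.2242 .01 .17 -> [0.0005, 0.0088, 0.2506, -0.0016, 0.0016, -0.0018]
```

Emit:
drive_tool:
  steps: [1,0,0.005,0.06,0,0,0,1,0,0.008,0.12,0,0,0,1,0,0.008,0.18,0,0,0,1,0,0.008,0.23,0,0,0,1,0,0.008,0.25,0,0,0,0.8,0,0.008,0.25,0,0,0,0.65,0,0.008,0.25,0,0,0,0.45,0,0.008,0.25,0,0,0,0.45,0,0.008,0.25,0,0,0,0.45,0,0.008,0.25,0,0,0,0.45,0,0.008,0.25,0,0,0,0.45,0,0.008,0.25,0,0,0]
  grip_force: 15

```text
time_s: 31.85
ee_pos: [0.399, -0.2237, 0.0092]
tcp_rot: [-0.084, 0.996, -0.0, 0.0]
contact_force: [-0.2, 0.1, 4.4]
grip_width: 0.0581
grip_force: 15.0
```

```bash
python3 go.py ".455 -.202 .14 -.015"
```

```text
t 31.85 p [ 0.399  -0.2237  0.0092] F [-0.2   0.06  4.37] w 0.0581 gf 15.0
.455 -.202 .14 -.015 -> [-0.2942, 0.0596, -0.6539, -0.0004, 0.0005, 0.234]
```

Emit:
drive_tool:
  steps: [0.45,0,0,-0.05,0,0,0,0.45,0,0,-0.15,0,0,0,0.45,0,0,-0.28,0,0,0,0.45,0,0,-0.4,0,0,0,0.45,0,0,-0.48,0,0,0.05,0.45,-0.05,0.01,-0.502,0,0,0.1,0.45,-0.15,0.03,-0.502,0,0,0.17,0.45,-0.25,0.05,-0.502,0,0,0.234,0.45,-0.29,0.06,-0.502,0,0,0.234,0.45,-0.294,0.06,-0.502,0,0,0.234,0.45,-0.294,0.06,-0.502,0,0,0.234,0.45,-0.294,0.06,-0.502,0,0,0.234,0.45,-0.294,0.06,-0.502,0,0,0.234]

```text
time_s: 33.15
ee_pos: [0.4544, -0.2021, 0.1094]
tcp_rot: [0.008, 1.0, 0.0, -0.0]
contact_force: [0.5, -0.4, -1.9]
grip_width: 0.0578
grip_force: 15.0
```

```bash
python3 go.py ".5 -.202 .1097 -.015"
```

```text
t 33.15 p [ 0.4544 -0.2021  0.1094] F [ 0.52 -0.45 -1.94] w 0.0578 gf 15.0
.5 -.202 .1097 -.015 -> [-0.2281, 0.0041, -0.0015, 0.0, -0.0001, -0.0003]
```

Emit:
drive_tool:
  steps: [0.45,-0.03,0.001,-0.001,0,0,0,0.45,-0.07,0.002,-0.001,0,0,0,0.45,-0.11,0.003,-0.001,0,0,0,0.45,-0.15,0.003,-0.001,0,0,0,0.45,-0.18,0.003,-0.001,0,0,0,0.45,-0.21,0.003,-0.001,0,0,0,0.45,-0.23,0.003,-0.001,0,0,0,0.45,-0.23,0.003,-0.001,0,0,0]

```text
time_s: 33.95
ee_pos: [0.5012, -0.2019, 0.1095]
tcp_rot: [0.007, 1.0, 0.0, 0.0]
contact_force: [-0.4, 0.2, -1.6]
grip_width: 0.0579
grip_force: 15.0
```

```bash
python3 go.py ".545 -.203 .1097 -.015"
```

```text
t 33.95 p [ 0.5012 -0.2019  0.1095] F [-0.36  0.16 -1.63] w 0.0579 gf 15.0
.545 -.203 .1097 -.015 -> [-0.219, -0.0022, -0.0012, 0.0, 0.0, 0.0002]
```

Emit:
drive_tool:
  steps: [0.45,-0.02,-0.002,-0.001,0,0,0,0.45,-0.05,-0.002,-0.001,0,0,0,0.45,-0.08,-0.002,-0.001,0,0,0,0.45,-0.11,-0.002,-0.001,0,0,0,0.45,-0.14,-0.002,-0.001,0,0,0,0.45,-0.17,-0.002,-0.001,0,0,0,0.45,-0.19,-0.002,-0.001,0,0,0,0.45,-0.21,-0.002,-0.001,0,0,0,0.45,-0.219,-0.002,-0.001,0,0,0,0.45,-0.219,-0.002,-0.001,0,0,0,0.45,-0.219,-0.002,-0.001,0,0,0]

```text
time_s: 35.05
ee_pos: [0.5445, -0.203, 0.1097]
tcp_rot: [0.008, 1.0, 0.0, -0.0]
contact_force: [0.5, 0.2, -1.4]
grip_width: 0.0579
grip_force: 15.0
```

```bash
python3 go.py ".545 -.203 .0984 -.015"
```

```text
t 35.05 p [ 0.5445 -0.203   0.1097] F [ 0.51  0.22 -1.43] w 0.0579 gf 15.0
.545 -.203 .0984 -.015 -> [-0.0025, 0.0, 0.0564, 0.0, -0.0002, -0.0001]
```

Emit:
drive_tool:
  steps: [0.45,0,0,0.01,0,0,0,0.45,0,0,0.02,0,0,0,0.45,0,0,0.03,0,0,0,0.45,0,0,0.04,0,0,0,0.45,0,0,0.047,0,0,0,0.45,0,0,0.052,0,0,0,0.45,0,0,0.056,0,0,0,0.45,0,0,0.056,0,0,0,0.45,0,0,0.056,0,0,0]

```text
time_s: 35.95
ee_pos: [0.5446, -0.203, 0.0986]
tcp_rot: [0.007, 1.0, -0.0, 0.0]
contact_force: [-0.3, -0.9, -1.6]
grip_width: 0.0578
grip_force: 15.0
```

Emit:
drive_tool:
  steps: [0.45,-0.01,0,0,0,0,0,0.45,-0.015,0,0,0,0,0,0.45,-0.02,0,0,0,0,0,0.45,-0.025,0,0,0,0,0,0.45,-0.03,0,0,0,0,0,0.45,-0.035,0,0,0,0,0,0.45,-0.04,0,0,0,0,0,0.45,-0.04,0,0,0,0,0]

```text
time_s: 36.75
ee_pos: [0.5527, -0.2031, 0.0985]
tcp_rot: [0.007, 1.0, -0.0, 0.0]
contact_force: [-0.1, -0.0, -1.8]
grip_width: 0.0579
grip_force: 15.0
```

```bash
python3 go.py ".5565 -.2034 .0984 -.015"
```

```text
t 36.75 p [ 0.5527 -0.2031  0.0985] F [-0.12 -0.04 -1.79] w 0.0579 gf 15.0
.5565 -.2034 .0984 -.015 -> [-0.0189, -0.0012, 0.0004, -0.0, 0.0, 0.0001]
```

Emit:
drive_tool:
  steps: [0.45,-0.005,-0.001,0,0,0,0,0.45,-0.01,-0.001,0,0,0,0,0.45,-0.015,-0.001,0,0,0,0,0.45,-0.015,-0.001,0,0,0,0]

```text
time_s: 37.15
ee_pos: [0.5551, -0.2035, 0.0985]
tcp_rot: [0.008, 1.0, 0.0, -0.001]
contact_force: [-6.2, -0.3, 1.1]
grip_width: 0.0578
grip_force: 15.0
```

Emit:
drive_tool:
  steps: [0.45,-0.005,0,0,0,0,0,0.45,-0.01,0,0,0,0,0,0.45,-0.01,0,0,0,0,0]

```text
time_s: 37.45
ee_pos: [0.5567, -0.2035, 0.0985]
tcp_rot: [0.008, 1.0, 0.0, -0.001]
contact_force: [-10.4, 0.1, 3.5]
grip_width: 0.0576
grip_force: 15.0
```

Emit:
drive_tool:
  steps: [0.45,0.002,0,0,0,0,0,0.45,0.002,0,0,0,0,0]

```text
time_s: 37.65
ee_pos: [0.5567, -0.2035, 0.0985]
tcp_rot: [0.008, 1.0, 0.0, -0.001]
contact_force: [-5.5, -0.4, 1.9]
grip_width: 0.0576
grip_force: 15.0
```

```bash
python3 - <<'E'
from h import *
ims=[]
for n,(r,c) in dict(scene=((170,270),(290,410)),top=((120,220),(290,410))).items():
    k=capture(n); W=cloud(k)
    m=(np.abs(W[...,0]-.59)<.06)&(np.abs(W[...,1]+.203)<.022)&(W[...,2]>.135)&(W[...,2]<.155)
    for a in np.arange(.53,.63,.006):
        q=W[m&(W[...,0]>a)&(W[...,0]<a+.006)]
        if len(q)>2: print(n,round(a,3),len(q),np.round([q[:,1].min(),q[:,1].max(),np.median(q[:,2])],4))
E
python3 go.py
```

```text
scene 0.542 53 [-0.2236 -0.181   0.1423]
scene 0.548 53 [-0.2249 -0.1811  0.1467]
scene 0.554 28 [-0.2242 -0.1831  0.1484]
scene 0.56 25 [-0.2245 -0.181   0.149 ]
scene 0.566 20 [-0.2243 -0.1817  0.1474]
scene 0.572 28 [-0.2217 -0.1839  0.1471]
scene 0.578 18 [-0.2166 -0.1814  0.1464]
scene 0.584 20 [-0.2123 -0.1814  0.1466]
scene 0.59 14 [-0.2098 -0.1842  0.1459]
scene 0.596 6 [-0.2079 -0.1826  0.1445]
scene 0.608 9 [-0.2039 -0.1815  0.146 ]
scene 0.614 11 [-0.2055 -0.1834  0.1459]
scene 0.62 6 [-0.2051 -0.1965  0.1441]
t 37.75 p [ 0.5567 -0.2035  0.0985] F [-6.44  0.13  0.88] w 0.058 gf 15.0
```

Emit:
drive_tool:
  steps: [0.45,-0.002,0,0,0,0,0,0.45,-0.003,0,0,0,0,0,0.45,-0.003,0,0,0,0,0]

```text
time_s: 38.05
ee_pos: [0.5568, -0.2035, 0.0985]
tcp_rot: [0.008, 1.0, 0.0, -0.001]
contact_force: [-11.3, -0.0, 4.0]
grip_width: 0.0582
grip_force: 15.0
```

Emit:
drive_tool:
  steps: [0.45,0,0,-0.002,0,0,0,0.45,-0.002,0,-0.002,0,0,0,0.45,-0.003,0,-0.002,0,0,0,0.45,-0.003,0,-0.002,0,0,0]

```text
time_s: 38.45
ee_pos: [0.5573, -0.2034, 0.0986]
tcp_rot: [0.008, 1.0, 0.0, -0.001]
contact_force: [-9.8, 0.8, 1.7]
grip_width: 0.0583
grip_force: 15.0
```

Emit:
drive_tool:
  steps: [0.45,-0.002,0,0,0,0,0,0.45,-0.004,0,0,0,0,0,0.45,-0.004,0,0,0,0,0]

```text
time_s: 38.75
ee_pos: [0.558, -0.2035, 0.0985]
tcp_rot: [0.008, 1.0, 0.0, -0.002]
contact_force: [-11.0, 0.0, 1.5]
grip_width: 0.0577
grip_force: 15.0
```

Emit:
drive_tool:
  steps: [0.45,0,0,0,0,0,0,0.45,0,0,0,0,0,0,0.45,0,0,0,0,0,0,0.45,0,0,0,0,0,0,0.45,0,0,0,0,0,0]

```text
time_s: 39.25
ee_pos: [0.558, -0.2035, 0.0986]
tcp_rot: [0.008, 1.0, 0.0, -0.002]
contact_force: [-10.1, -0.8, 0.5]
grip_width: 0.0574
grip_force: 15.0
```

Emit:
drive_tool:
  steps: [0.45,0.004,0,0,0,0,0,0.45,0.007,0,0,0,0,0,0.45,0.007,0,0,0,0,0,0.45,0.007,0,0.002,0,0,0,0.45,0.007,0,0.002,0,0,0]

```text
time_s: 39.75
ee_pos: [0.5572, -0.2035, 0.0985]
tcp_rot: [0.008, 1.0, 0.0, -0.001]
contact_force: [-7.0, 0.4, 2.1]
grip_width: 0.0581
grip_force: 15.0
```

Emit:
drive_tool:
  steps: [0.45,0.003,0,0,0,0,0,0.45,0.003,0,0,0,0,0,0.63,0.003,0,0,0,0,0,0.64,0.003,0,0,0,0,0,0.68,0.003,0,0,0,0,0,0.75,0.003,0,0,0,0,0,0.88,0.003,0,0,0,0,0,0.88,0.003,0,0,0,0,0]

```text
time_s: 40.55
ee_pos: [0.5573, -0.2034, 0.0985]
tcp_rot: [0.008, 1.0, 0.0, 0.0]
contact_force: [-0.3, -0.4, -0.5]
grip_width: 0.0814
grip_force: 0.0
```

Emit:
drive_tool:
  steps: [0.9,0,0,-0.03,0,0,0,0.95,0,0,-0.1,0,0,0,1,0,0,-0.25,0,0,0,1,0,0,-0.45,0,0,0,1,0.1,0,-0.6,0,0,0,1,0.3,0.1,-0.65,0,0,0,1,0.5,0.2,-0.65,0,0,0,1,0.7,0.4,-0.65,0,0,0,1,0.7,0.6,-0.65,0,0,0,1,0.7,0.8,-0.65,0,0,0,1,0.7,0.8,-0.65,0,0,0]

```text
time_s: 41.65
ee_pos: [0.4195, -0.0382, 0.2301]
tcp_rot: [0.006, 1.0, 0.0, 0.001]
contact_force: [0.0, -0.3, -0.6]
grip_width: 0.0941
grip_force: 0.0
```

```bash
python3 - <<'E'
from h import *
ims=[]
for n,(r,c) in dict(scene=((170,270),(290,410)),top=((120,220),(290,410))).items():
    k=capture(n); W=cloud(k)
    ims.append(cv2.resize(np.ascontiguousarray(k['frame'][r[0]:r[1],c[0]:c[1],::-1]),(400,333),interpolation=2))
    m=(np.abs(W[...,0]-.59)<.06)&(np.abs(W[...,1]+.203)<.035)&(W[...,2]>.138)&(W[...,2]<.155)
    for a in np.arange(.53,.63,.006):
        q=W[m&(W[...,0]>a)&(W[...,0]<a+.006)]
        if len(q)>2: print(n,round(a,3),len(q),np.round([q[:,0].min(),q[:,0].max(),q[:,1].min(),q[:,1].max(),np.median(q[:,2])],4))
cv2.imwrite('pics/g5.png',np.hstack(ims))
E
```

```text
scene 0.536 3 [ 0.5404  0.5413 -0.214  -0.1799  0.139 ]
scene 0.542 73 [ 0.5424  0.5479 -0.2328 -0.1755  0.1436]
scene 0.548 45 [ 0.548   0.554  -0.2335 -0.1776  0.1474]
scene 0.554 37 [ 0.554   0.5599 -0.233  -0.1777  0.1477]
scene 0.56 35 [ 0.5601  0.5657 -0.2325 -0.1754  0.1479]
scene 0.566 25 [ 0.5661  0.5718 -0.231  -0.1789  0.1475]
scene 0.572 35 [ 0.5721  0.578  -0.231  -0.1792  0.1465]
scene 0.578 32 [ 0.5782  0.584  -0.23   -0.176   0.1468]
scene 0.584 26 [ 0.5841  0.5899 -0.2301 -0.179   0.1456]
scene 0.59 30 [ 0.59    0.5959 -0.2285 -0.1794  0.1455]
scene 0.596 36 [ 0.596   0.6018 -0.2293 -0.1791  0.1452]
scene 0.602 24 [ 0.6026  0.6076 -0.2294 -0.181   0.1455]
scene 0.608 35 [ 0.608   0.6139 -0.2298 -0.1819  0.1456]
scene 0.614 20 [ 0.6143  0.6197 -0.2275 -0.1783  0.1451]
scene 0.62 11 [ 0.62    0.6255 -0.2207 -0.1943  0.1442]
scene 0.626 3 [ 0.6268  0.6287 -0.2114 -0.2004  0.1414]
top 0.542 43 [ 0.5437  0.5479 -0.2303 -0.1748  0.1464]
top 0.548 49 [ 0.548   0.554  -0.2304 -0.1741  0.1472]
top 0.554 49 [ 0.5543  0.5599 -0.2321 -0.1743  0.1474]
top 0.56 48 [ 0.5602  0.566  -0.2323 -0.175   0.1466]
top 0.566 45 [ 0.5661  0.5719 -0.2268 -0.1749  0.1457]
top 0.572 47 [ 0.5721  0.5778 -0.2277 -0.1758  0.1462]
top 0.578 45 [ 0.5782  0.5839 -0.2287 -0.1756  0.1451]
top 0.584 42 [ 0.5842  0.5893 -0.2287 -0.1759  0.1459]
top 0.59 41 [ 0.5901  0.5959 -0.2277 -0.1773  0.1443]
top 0.596 46 [ 0.596   0.602  -0.2277 -0.1774  0.144 ]
top 0.602 45 [ 0.6021  0.608  -0.2285 -0.1781  0.1438]
top 0.608 46 [ 0.6082  0.614  -0.2293 -0.1777  0.1442]
top 0.614 33 [ 0.6143  0.6198 -0.2262 -0.1781  0.144 ]
top 0.62 18 [ 0.6202  0.6247 -0.216  -0.1931  0.1436]
```

View pics/g5.png

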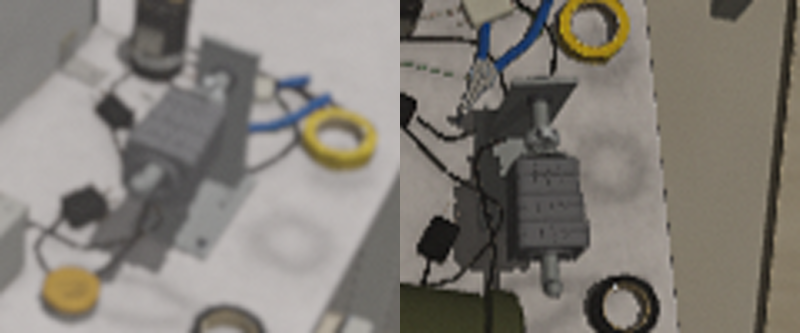

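All three cores hang as one gapless stack, from (545,160) to (545,255) in the right crop. It spans x of about 0.545–0.619 m, which is the nested length of 74 mm.

```bash
python3 -c "
from cell import env
print(env.hand_in())"
```

```text
the job is handed in; nothing more can be done
None
```

I handed the job in at about 42 s: all three cores hang on the arm, upright and nested in the order asked, each pressed home with 8, 9 and 10–11 N at the wrist, the last above the 8 N asked because the stack's drag adds to the reading, and I never touched the tin, tape or screwdriver; the hand-in returned no verdict.

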